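Present a specimen jar to the label scanner

ROBOT

A 6-joint arm with a two-finger parallel gripper is mounted at the origin on the work surface. World frame = base frame: x ahead of the robot, y to its left, z up, the work surface at z = 0. Lengths are in m, angles in rad, forces in N, time in s.
With the tool pointing down it reaches from about 0.35 to 0.775 m from the base axis. Payload 7.3 kg.
Tool frame: the origin (TCP) lies midway between the tips of the shut fingers; the grasp point (between the pads) lies 19 mm behind it; z points along the fingers, y is the line along which they close (so a half turn about z gives the same grasp; the last joint's range is limited). The gripper opens to 92 mm and grips with 3 to 60 N. Pads are 19 mm wide; open, the fingers measure 130 mm over their backs; the gripper's body (75 mm by 190 mm) begins 47 mm behind the grasp point.
Start: joints at [0.988, 0.342, 1.524, -0, 1.275, -0.146], TCP at [0.222, 0.476, 0.227] pointing down, gripper open.
Joint ranges: [-2.53, 2.53], [-0.77, 2.02], [0.04, 2.7], [-1, 4.14], [0.28, 2.66], [-3.11, 3.11]. Speed limits (rad/s): [2.57, 2.57, 3.14, 3.14, 3.14, 3.14].

INTERFACE

Orientations are given as [roll, pitch, yaw] about the fixed x, y, z axes, in that order (R = Rz(yaw) Ry(pitch) Rx(roll)).
In Python, from cell import monitor, vision, workorder gives the robot as it stands.
- The arm moves only by the tool move_arm, never from a script. Its argument "rows" is a list of rows, each a list of 5 numbers: the shift along the world's x, y, z in mm, then the turn about the world's z in rad, then the closure, from -1 (fully open) to 1 (shut). A call has 1 to 12 rows; each row shifts and turns the commanded pose from where the row before left it; what a row does not reach is not made up. A row lasts 1/10 s, in which the tool goes at most 50 mm and 8.59 degrees, less where a joint would pass 70% of its speed; a pose out of reach is approached as far as the arm can. A call is refused whole if a number of a shift passes 50 or a number of a turn 0.15, either way. A call with a gripper value outside its range is refused whole. The fingers move at their own pace and stop on an object; "newtons" is the grip in N (left out, the last holds). Time passes only in rows, so rows that do not move let the fingers close. It gives the time, the measured TCP pose, the force, the opening and the grip force at its end, in the units of the state.
- monitor.observe(): the state, without advancing time (a new reading comes with each control period).
- vision.read_camera(name): name is "side" or "top" or "wrist"; returns the picture (480x640x3 uint8, red, green, blue); there is no depth.
- vision.get_calibration(name): a dict with "K" (3x3 intrinsics, pixels), "T" (4x4, takes a point from camera to world coordinates); the wrist camera has in their place "mount" (4x4, takes a point from camera to tool coordinates, whose origin is the TCP and whose axes are the flange's). Camera axes: x right, y up, looking along -z (the intrinsics and any distortion apply to the point x, -y, -z); pixel columns grow to the right and rows downward; lengths in m; the calibration is good to about 2 mm. The wrist camera is an equidistant fisheye: a pixel r from the principal point sees the ray r / f radians off the axis. A picture is of the moment at which its call begins: read the wrist's pose just before it. get_calibration takes no time and is no camera call.
- workorder.hand_in(): hands the job in; it is judged then, once.
The state is a dict: "time": time; "qpos": joint angles; "qvel": joint speeds; "joint_efforts": joint torques, N m; "tool_pos": TCP position; "tool_rot": TCP orientation; "contact_force": force on the tool from outside, world axes, zero at the start; "torque": the same for the moment, N m; "opening": finger opening in m; "grip_force": force on a finger pad.
Only numpy, scipy, OpenCV 4.12 (cv2) and the standard library are available. Lean on these libraries where they do the work, as an engineer would, in place of code of your own. Each camera call takes 0.05 s, during which the arm holds its last target. There are 200 camera calls.

TASK

Set the specimen jar with the orange stripe right down and snug into the V of the blue reclined cradle of the reading stand, lid end up, turned about its own axis so that its orange stripe faces straight out of the cradle's open side, towards the scanner. Then, using its yellow fin, swivel and tilt the scanner head until its window looks squarely at the jar's stripe. Leave the other jars and the things lying about where they are.

Things in the scene. Friction and masses are not known exactly. Their poses are not given: they have to be found in the camera images.
- jar_orange: Closed white jar, plain cylinder, diameter 48, height 100, about 0.2 kg, grey lid flush with the sides. An orange stripe 13 wide runs up one side and over the lid from rim to centre, so it shows from above. Origin: centre of the underside; z up along the jar, x out through the stripe. Starts upright on the tray among three like jars, at any turn.
- jar_orange_mark (a point): Point on the orange stripe, on the jar's surface 24 from the axis and 45 above the underside.
- jar_blue: Same jar as jar_orange (diameter 48, height 100; origin at the centre of its underside) but with a blue stripe; stays where it is.
- jar_green: Same jar as jar_orange (diameter 48, height 100; origin at the centre of its underside) but with a green stripe; stays where it is.
- jar_black: Same jar as jar_orange (diameter 48, height 100; origin at the centre of its underside) but with a black stripe; stays where it is.
- tray: Fixed wooden tray 172 x 172, floor 6 thick with a rim 12 high; the four jars stand on its floor in a 2 x 2 pattern about 76 apart. Origin at the centre of its underside.
- stand: Fixed aluminium base plate of the reading stand, 255 x 110 x 12, reaching from x = -97 to x = +158 in its own frame; it carries the blue cradle (robot's end) and the scanner head (far end). Origin on the underside, z up, x from the cradle towards the scanner.
- cradle: Fixed blue cradle: round foot plate and, on the robot's side, a 90 degree V of two plates 55 tall, 6 thick; open towards the scanner. Reclined 0.60 rad (34 deg) from vertical towards the robot. Origin: centre of the seated jar's underside, 36 above the table. z: the seated jar's axis, up and back to the robot; x: out of the open side, up and to the scanner, as the stripe must face.
- scan_swivel (a joint): Swivel of the scanner's fork about the upright axis through the head's pivot, rad; 0 when the head faces the cradle, positive anticlockwise from above; range -1.3 to 1.3; stiff, stays where left.
- scan_tilt (a joint): Tilt of the scanner head in its fork about the fork's level axis (the stand's y axis at swivel 0), rad; 0 when the window looks squarely (34 degrees downward) at the seated jar, positive as the window tips up and the fin moves away from the cradle; range -0.4 to 1.0; stiff, stays where left.
- fin (a point): Point in the scanner head's yellow fin at which to pinch it, 53 from the pivot. The fin is a plate 12 thick (along the tilt axis), 26 wide, reaching from 22 to 72 from the pivot. At joint values 0 it points along the cradle's z axis. The white head, 44 x 62 x 44, sits between two fork arms 82 apart over their outsides that rise 10 above the pivot.
- window (a point): Centre of the scanner's black window with a red line, on the head's front face, 24 from the pivot, where swivel and tilt axes meet. The pivot is fixed in the stand, at z 45 and x 135 in the cradle's frame.
- bottle: Amber bottle, diameter 54, height 170, standing between tray and stand; origin at the centre of its underside; stays where it is.
- bone: Brown bone cast, 60 long and 28 thick, lying; origin at the centre of its underside; stays.
- brush: Brush 150 long, lying along its x axis; stays.
- caliper: Steel caliper 150 long along its x axis, up to 50 across, lying; stays.

How it is judged:
By the outcome, as a careful person would: the job done as asked, in the order asked, and still so for the second after the job is handed in, with the robot touching nothing.
It also fails if it takes over 45 s, if anything falls off the work surface, if the arm or the gripper's body presses on something with over 40 N, if the wrist force passes 120 N, or if a joint passes its speed limit or range.

## Working session

There is one attempt and no reset: what is moved stays moved. The work goes in short steps, Python scripts to look and compute and a tool call to move; the robot and the scene stay as the last step left them, time stands still between calls to the robot, and variables do not carry over. Pictures are saved under pics/ and viewed, at most 10 in all, crops included, and the job is handed in when it is done.

Besides the shell and the picture viewer there is one more tool, called after "Request:" by a JSON object that holds its "method" and its "body". move_arm: Moves the arm, as the interface text tells. Its arguments: {"type":"object","properties":{"rows":{"type":"array","items":{"type":"array","items":{"type":"number"}}},"newtons":{"type":"number"}},"required":["rows"]}

```bash
ls; mkdir -p pics
python3 - <<'E'
from cell import monitor, vision
import cv2
for n in("side","top","wrist"):
    im=vision.read_camera(n); cv2.imwrite(f"pics/{n}0.png",im[:,:,::-1])
    c=vision.get_calibration(n); print(n,c)
print(monitor.observe())
E
```

```text
pics
side {'K': array([[548.02162027,   0.        , 321.36151617],
       [  0.        , 548.02162027, 238.48834674],
       [  0.        ,   0.        ,   1.        ]]), 'T': array([[ 0.74825688,  0.50484299, -0.4304012 ,  0.16097463],
       [-0.66339737,  0.57325913, -0.48091361, -0.5150081 ],
       [ 0.00394555,  0.64537394,  0.7638566 ,  0.93288749],
       [ 0.        ,  0.        ,  0.        ,  1.        ]])}
top {'K': array([[537.3196779 ,   0.        , 314.58270258],
       [  0.        , 537.3196779 , 242.81956668],
       [  0.        ,   0.        ,   1.        ]]), 'T': array([[ 0.00757178,  0.99486684, -0.10090908,  0.47337991],
       [-0.99956149,  0.01041891,  0.02771768, -0.02681723],
       [ 0.02862676,  0.10065496,  0.99450947,  1.26252615],
       [ 0.        ,  0.        ,  0.        ,  1.        ]])}
wrist {'K': array([[371.64829954,   0.        , 313.19759315],
       [  0.        , 371.64829954, 238.14874674],
       [  0.        ,   0.        ,   1.        ]]), 'mount': array([[ 8.45959603e-04,  9.62294552e-01,  2.72008233e-01,
         7.39959175e-02],
 
[... 260 characters left out ...]
me': 0.15, 'qpos': array([ 9.87992658e-01,  3.42526854e-01,  1.52476278e+00,  2.71450055e-05,
        1.27537844e+00, -1.45968685e-01]), 'qvel': array([-1.03172629e-03, -2.61827649e-03, -1.88332759e-03, -1.37668971e-06,
       -2.64450879e-03, -7.61921753e-04]), 'joint_efforts': array([ 1.43222114e-03, -4.31469655e+01, -2.44354767e+01,  7.17258034e-02,
        5.37403242e-02, -5.06533900e-05]), 'tool_pos': array([0.2219145 , 0.47548232, 0.22623535]), 'tool_rot': array([-3.14053244e+00, -1.82105901e-04,  2.70474966e+00]), 'contact_force': array([ 0.0297794 ,  0.15321173, -0.44390599]), 'torque': array([ 0.03864456, -0.0078749 , -0.02625556]), 'grip_force': 0.0, 'opening': 0.09179843095433123}
```

View pics/top0.png

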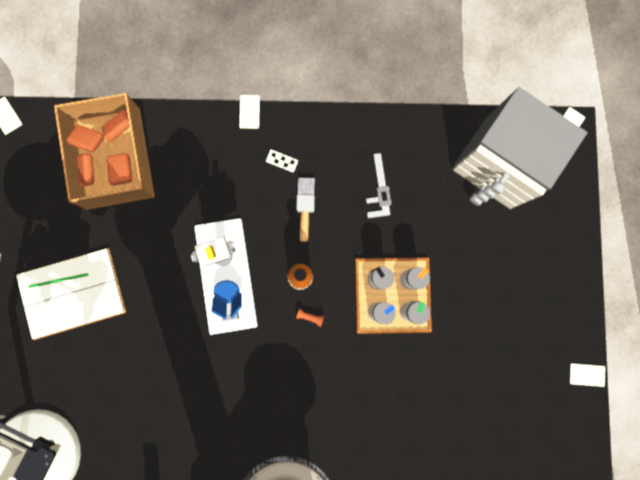

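View pics/side0.png

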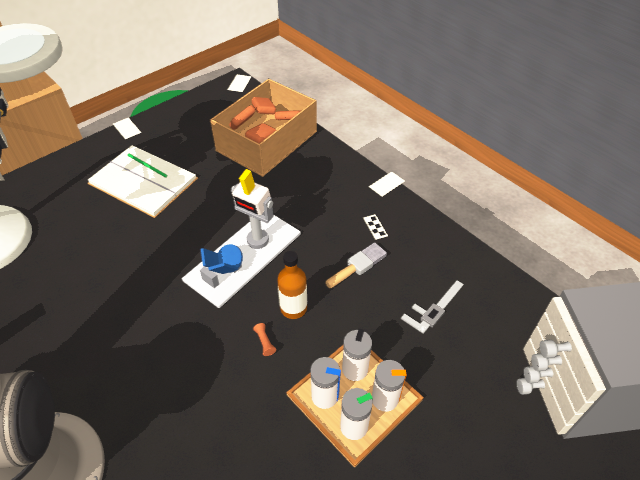

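The top view shows the tray at about (394,295) with the orange jar top right (417,278), and the stand at about (227,275) with the cradle at its lower end. The bottle is at (300,276). I'll enlarge the stand and tray.

```bash
cat > h.py <<'E'
import numpy as np
from cell import vision, monitor
def ray(n,u,v):
    c=vision.get_calibration(n);K=c["K"];T=c["T"]
    d=np.array([(u-K[0,2])/K[0,0],-(v-K[1,2])/K[1,1],-1.]);return T[:3,3],T[:3,:3]@d
def at(n,u,v,z):
    o,d=ray(n,u,v);return o+d*(z-o[2])/d[2]
def proj(n,p):
    c=vision.get_calibration(n);K=c["K"];T=c["T"]
    q=T[:3,:3].T@(np.asarray(p)-T[:3,3]);return np.array([K[0,2]+K[0,0]*q[0]/-q[2],K[1,2]+K[1,1]*q[1]/q[2]])
def tri(a,b):
    A=[];B=[]
    for n,u,v in(a,b):
        o,d=ray(n,u,v);d/=np.linalg.norm(d);P=np.eye(3)-np.outer(d,d);A.append(P);B.append(P@o)
    return np.linalg.lstsq(np.vstack(A),np.hstack(B),rcond=None)[0]
E
python3 - <<'E'
import cv2,numpy as np
t=cv2.imread("pics/top0.png");s=cv2.imread("pics/side0.png")
f=lambda im,x,y,w,h,k:cv2.resize(im[y:y+h,x:x+w],None,fx=k,fy=k,interpolation=cv2.INTER_CUBIC)
a=f(t,180,210,80,130,4.5);b=f(t,350,250,90,90,4.5)
c=np.zeros((585,360+405,3),np.uint8);c[:,:360]=a;c[:405,360:]=b
cv2.imwrite("pics/c1.png",c)
cv2.imwrite("pics/c2.png",f(s,175,160,135,150,4)[:600])
E
```

```text
(no output)
```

View pics/c1.png

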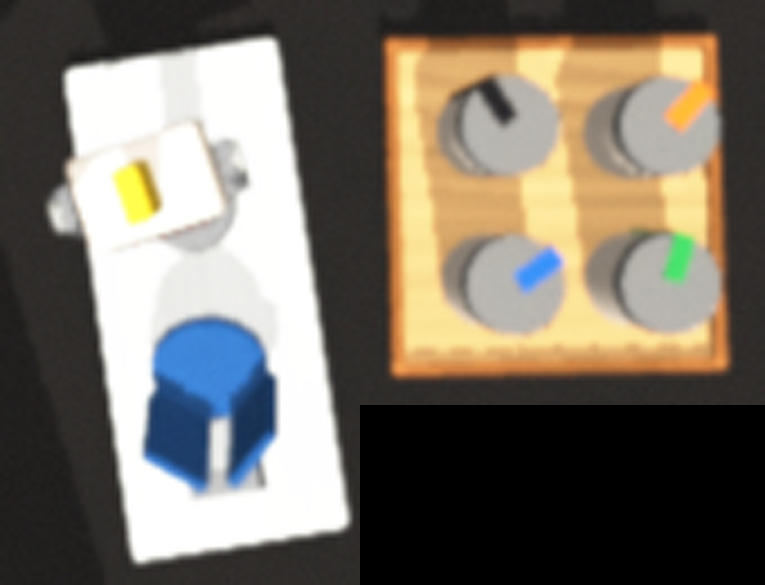

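View pics/c2.png

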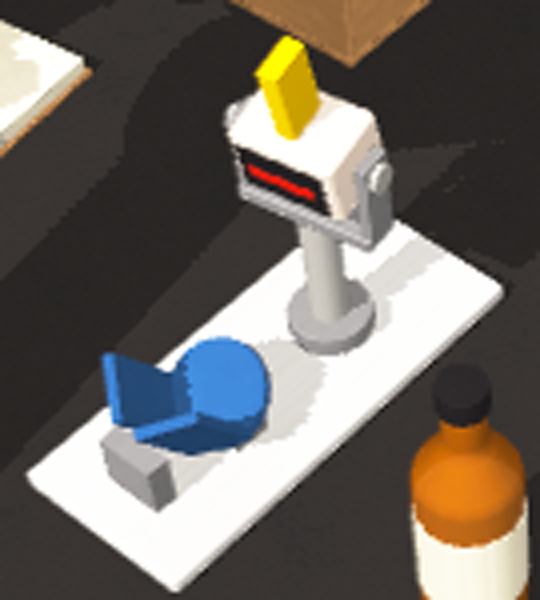

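Both crops are clear. Stand corners (in c1): (65,68), (277,37), (350,527), (134,562). The orange lid centre is at (669,124), with its stripe running towards (702,90). The cradle disc and the V's notch line up with the stand's axis. The head is swivelled somewhat, and the fin is at (137,190).

```bash
cat >> h.py <<'E'
def setup():
    C=np.array([(65,68),(277,37),(350,527),(134,562)])/4.5+[180,210]
    W=np.array([at("top",u,v,.012)[:2] for u,v in C])
    L=np.array([(.158,.055),(.158,-.055),(-.097,-.055),(-.097,.055)])
    Lc=L-L.mean(0);Wc=W-W.mean(0);H=Lc.T@Wc
    yaw=np.arctan2(H[0,1]-H[1,0],H[0,0]+H[1,1]);c,s=np.cos(yaw),np.sin(yaw);R=np.array([[c,-s],[s,c]])
    o=W.mean(0)-R@L.mean(0)
    return W,R,o,yaw,(L@R.T+o-W)
def S(p):
    W,R,o,yaw,e=setup();p=np.asarray(p,float);return np.r_[R@p[:2]+o,p[2]]
E
python3 - <<'E'
from h import *
np.set_printoptions(precision=4,suppress=True)
W,R,o,yaw,e=setup();print("stand o",o,"yaw",yaw,"err",e.tolist())
g=lambda x,y:(350+(x-360)/4.5,250+y/4.5)
for n,x,y,X,Y in[("orange",669,124,702,90),("black",509,124,486,84),("blue",514,283,558,256),("green",669,281,683,236)]:
    a=at("top",*g(x,y),.106);b=at("top",*g(X,Y),.106);print(n,a,"stripe",np.arctan2(*(b-a)[1::-1]),np.linalg.norm((b-a)[:2]))
print("bottle",at("top",300,277,.17))
# projections check in c1/c2 crop px
def show(n,p):
    t=(proj("top",p)-[180,210])*4.5;s=(proj("side",p)-[175,160])*4;print(n,"c1",t,"c2",s)
for x0 in(0,):
    show("cradle o",S([x0,0,.036]));show("pivot",S([x0+.086,0,.149]))
    show("scanner base",S([x0+.086,0,.012]))
    z=np.array([-.5646,0,.8253]);x=np.array([.8253,0,.5646])
    O=np.array([x0,0,.036]);show("disc front",S(O+.026*x));
    show("V corner bottom",S(O-.034*x));show("V corner top",S(O-.034*x+.055*z))
for sw in(-.3,0,.3):
  for ti in(-.3,0,.5):
    a=-.6+ti # fin angle from vertical in fork plane, + away from cradle
    f=np.array([np.sin(a),0,np.cos(a)]);c,s=np.cos(sw),np.sin(sw)
    f=np.array([c*f[0],s*f[0],f[2]])
    show(f"fin tip sw{sw} ti{ti}",S(np.array([.086,0,.149])+.072*f))
E
```

```text
stand o [0.4913 0.1382] yaw 0.1660030321343082 err [[-0.0007927006440736628, -0.0005069109081150824], [-0.000134423996463795, 0.0001771527657165456], [0.00042154549829870325, 0.0005224991134331752], [0.0005055791422387546, -0.00019274097103463839]]
orange [ 0.5176 -0.2848  0.106 ] stripe -0.7760085940379526 0.02309448993416482
black [ 0.5169 -0.2076  0.106 ] stripe 0.5223184089295027 0.022025194816694224
blue [ 0.4413 -0.2096  0.106 ] stripe -1.0223286689691962 0.02479037995187121
green [ 0.4428 -0.2839  0.106 ] stripe -0.31582386967545845 0.02251606393286084
bottle [ 0.5142 -0.0282  0.17  ]
cradle o c1 [208.502  354.0895] c2 [221.1829 386.2013]
pivot c1 [148.8721 165.0365] c2 [315.6633 141.7769]
scanner base c1 [191.1025 189.8383] c2 [338.1453 317.8554]
disc front c1 [198.4107 310.936 ] c2 [247.0703 343.5943]
V corner bottom c1 [221.3881 409.1948] c2 [187.3574 441.8731]
V corner top c1 [218.4394 472.7447] c2 [130.1821 425.8982]
fin tip sw-0.3 ti-0.3 c1 [112.0352 281.9785] c2 [203.5864 122.296 ]
fin tip sw-0.3 ti0 c1 [112.0262 244.5193] c2 [229.2825  87.2091]
fin tip sw-0.3 ti0.5 c1 [119.6884 165.9253] c2 [288.8384  41.3588]
fin tip sw0 ti-0.3 c1 [150.5918 281.705 ] c2 [224.7309 140.9771]
fin tip sw0 ti0 c1 [140.1655 244.3325] c2 [244.7156 100.5219]
fin tip sw0 ti0.5 c1 [124.7061 165.8967] c2 [291.6056  43.6506]
fin tip sw0.3 ti-0.3 c1 [187.4943 270.1177] c2 [253.7748 153.976 ]
fin tip sw0.3 ti0 c1 [167.1111 235.8987] c2 [265.7631 109.7532]
fin tip sw0.3 ti0.5 c1 [129.5158 164.4012] c2 [295.3198  45.2279]
```

The stand fit is good to under 1 mm, and the jar spacing comes out at about 76 mm as specified. The jaws must close across the jar perpendicular to its stripe (tool yaw 2.366). Moving above the orange jar.

Request:
{"method": "move_arm", "body": {"rows": [[16.4,-42.2,0,-0.019,-1],[16.4,-42.2,0,-0.019,-1],[16.4,-42.2,0,-0.019,-1],[16.4,-42.2,0,-0.019,-1],[16.4,-42.2,0,-0.019,-1],[16.4,-42.2,0,-0.019,-1],[16.4,-42.2,0,-0.019,-1],[16.4,-42.2,0,-0.019,-1],[16.4,-42.2,0,-0.019,-1],[16.4,-42.2,0,-0.019,-1],[16.4,-42.2,0,-0.019,-1],[16.4,-42.2,0,-0.019,-1]]}}

```text
time: 1.35
tool_pos: [0.4191, -0.0326, 0.2267]
tool_rot: [3.141, 0.0, 2.476]
contact_force: [-0.1, -0.3, 0.1]
opening: 0.0916
grip_force: 0.0
```

Request:
{"method": "move_arm", "body": {"rows": [[16.4,-42.2,0,-0.019,-1],[16.4,-42.2,0,-0.019,-1],[16.4,-42.2,0,-0.019,-1],[16.4,-42.2,0,-0.019,-1],[16.4,-42.2,0,-0.019,-1],[16.4,-42.2,0,-0.019,-1],[0,0,0,0,-1],[0,0,0,0,-1]]}}

```text
time: 2.15
tool_pos: [0.5168, -0.2842, 0.2256]
tool_rot: [3.142, -0.002, 2.361]
contact_force: [-0.1, 0.6, -0.3]
opening: 0.0917
grip_force: 0.0
```

```bash
cat >> h.py <<'E'
from scipy.spatial.transform import Rotation as Ro
def wat(u,v,z,st):
    c=vision.get_calibration("wrist");K=c["K"];M=c["mount"]
    x=(u-K[0,2])/K[0,0];y=(v-K[1,2])/K[1,1];r=np.hypot(x,y);k=np.sin(r)/r if r>1e-9 else 1
    d=M[:3,:3]@np.array([x*k,-y*k,-np.cos(r)]);R=Ro.from_euler("xyz",st["tool_rot"]).as_matrix()
    o=st["tool_pos"]+R@M[:3,3];d=R@d;return o+d*(z-o[2])/d[2]
E
python3 - <<'E'
from h import *
import cv2
st=monitor.observe();im=vision.read_camera("wrist");cv2.imwrite("pics/w1.png",im[:,:,::-1])
h=cv2.cvtColor(im,cv2.COLOR_RGB2HSV);m=cv2.inRange(h,(8,150,150),(22,255,255))
n,l,s,c=cv2.connectedComponentsWithStats(m)
for i in range(1,n):
    if s[i,4]>30: print(s[i],c[i])
print(st["tool_pos"],st["tool_rot"])
E
```

```text
[386   0  36  16 271] [399.28413284   4.73800738]
[ 495    1   62   54 2167] [524.03876327  25.50761421]
[463  30   9  19  67] [466.92537313  39.74626866]
[ 199   38  237  143 2406] [315.5527847  104.53325021]
[233 193  54  49 396] [261.79545455 215.5959596 ]
[346 195  51  50 374] [371.21657754 216.44385027]
[311 235  13  19  34] [320.29411765 240.38235294]
[309 259  23  13 105] [319.56190476 265.17142857]
[484 298  23  56 539] [497.15955473 324.03896104]
[116 302  13  52 201] [120.53233831 328.62189055]
[498 352  84  23 499] [537.19839679 361.67735471]
[467 371  12   6  40] [471.675 373.225]
[445 373  16   8  60] [450.9        375.88333333]
[411 376  12   6  42] [415.64285714 378.14285714]
[350 379  13   6  44] [354.81818182 381.22727273]
[386 378  17   7  70] [392.15714286 380.08571429]
[311 380  10   5  31] [315.12903226 381.41935484]
[323 380  20   7  74] [330.28378378 382.01351351]
[460 451   6  29  85] [463.15294118 466.76470588]
[428 475  24   5  84] [440.67857143 477.57142857]
[ 0.51684294 -0.28421238  0.22559915] [ 3.14156950e+00 -2.28511110e-03  2.36145177e+00]
```

View pics/w1.png

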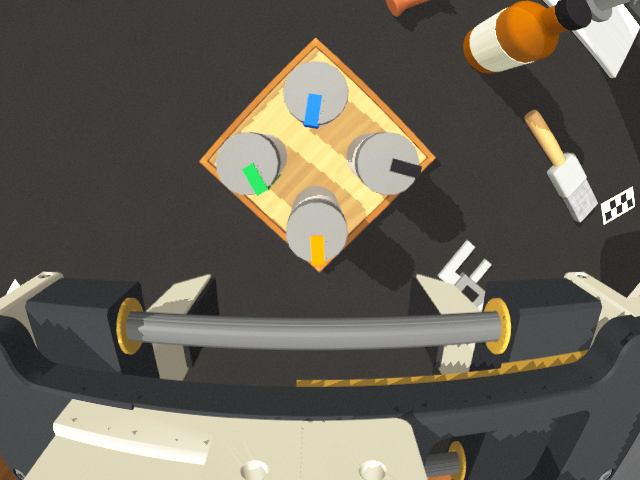

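Wrist view: the orange lid centre is at about (317,231), and its stripe runs straight down to (318,264), along tool −x as wanted.

Run:
```python
from h import *
st=monitor.observe()
a=wat(317,231.5,.106,st);b=wat(317.8,264,.106,st);print(a,b,np.linalg.norm(b-a),np.arctan2(*(b-a)[1::-1])+np.pi)
for u,v in((316,93),(387.5,163),(247.5,163.5)):print(wat(u,v,.106,st))
```

```text
[ 0.51815865 -0.28058494  0.106     ] [ 0.53767184 -0.29881188  0.106     ] 0.026701794147693112 2.3902630074239015
[ 0.4423832  -0.20715021  0.106     ]
[ 0.51731159 -0.20502743  0.106     ]
[ 0.44351781 -0.28068132  0.106     ]
```

Request:
{"method": "move_arm", "body": {"rows": [[1.2,1.7,-30,0.013,-1],[0,0,-40,0,-1],[0,0,-40,0,-1],[0,0,-30,0,-1],[0,0,-23.5,0,-1],[0,0,0,0,-1],[0,0,0,0,1],[0,0,0,0,1],[0,0,0,0,1],[0,0,0,0,1],[0,0,0,0,1],[0,0,0,0,1]], "newtons": 15}}

```text
time: 3.4
tool_pos: [0.5186, -0.2823, 0.0635]
tool_rot: [3.141, 0.0, 2.376]
contact_force: [-0.3, -0.4, 0.9]
opening: 0.0482
grip_force: 0.0
```

Request:
{"method": "move_arm", "body": {"rows": [[0,0,0,0,1],[0,0,0,0,1],[0,0,0,0,1],[0,0,20,0,1],[0,0,40,0,1],[0,0,40,0,1],[0,0,40,0,1],[0,0,40,0,1],[0,0,0,0,1],[0,0,0,0,1]], "newtons": 15}}

```text
time: 4.4
tool_pos: [0.5185, -0.2821, 0.2433]
tool_rot: [3.141, 0.001, 2.376]
contact_force: [0.3, 0.3, -2.1]
opening: 0.0475
grip_force: 15.0
```

Jar held (15 N, 2 N weight). Carrying it over the bottle with clearance, turning on the way.

Request:
{"method": "move_arm", "body": {"rows": [[-2.7,15,30,0.07,1],[-2.7,36.8,0,0.0783,1],[-2.7,36.8,0,0.0783,1],[-2.7,36.8,0,0.0783,1],[-2.7,36.8,0,0.0783,1],[-2.7,36.8,0,0.0783,1],[-2.7,36.8,0,0.0783,1],[-2.7,36.8,0,0.0783,1],[-2.7,36.8,0,0.0783,1],[-2.7,36.8,0,0.0783,1],[-2.7,36.8,0,0.0783,1],[-3.2,36.3,-20,0.0783,1]]}}

```text
time: 5.6
tool_pos: [0.4857, 0.1387, 0.253]
tool_rot: [3.142, 0.001, -2.973]
contact_force: [0.6, 0.2, -0.5]
opening: 0.0477
grip_force: 15.0
```

Request:
{"method": "move_arm", "body": {"rows": [[0,0,-40,0,1],[0,0,-40,0,1],[0,0,-20,0,1],[0,0,0,0,1],[0,0,0,0,1]]}}

```text
time: 6.1
tool_pos: [0.4851, 0.137, 0.1525]
tool_rot: [3.141, -0.002, -2.976]
contact_force: [1.1, -1.0, -1.0]
opening: 0.0476
grip_force: 15.0
```

Run:
```python
from h import *
import cv2
st=monitor.observe();im=vision.read_camera("wrist")[:,:,::-1];s=vision.read_camera("side")[:,:,::-1]
print(st["tool_pos"],st["tool_rot"])
W,R,o,yaw,e=setup();print("stand xy",R.T@(st["tool_pos"][:2]-o))
a=im[140:400,170:470];b=cv2.resize(s[130:330,160:320],None,fx=3,fy=3)
a=cv2.resize(a,None,fx=1.06,fy=1.06)
c=np.zeros((600,800,3),np.uint8);c[:,:480]=b;a=a[:,:320];c[:a.shape[0],480:480+a.shape[1]]=a
cv2.imwrite("pics/p1.png",c)
```

```text
[0.48509898 0.13704143 0.152481  ] [ 3.14139165e+00 -2.44199164e-03 -2.97613560e+00]
stand xy [-6.32114359e-03 -7.84830498e-05]
```

View pics/p1.png

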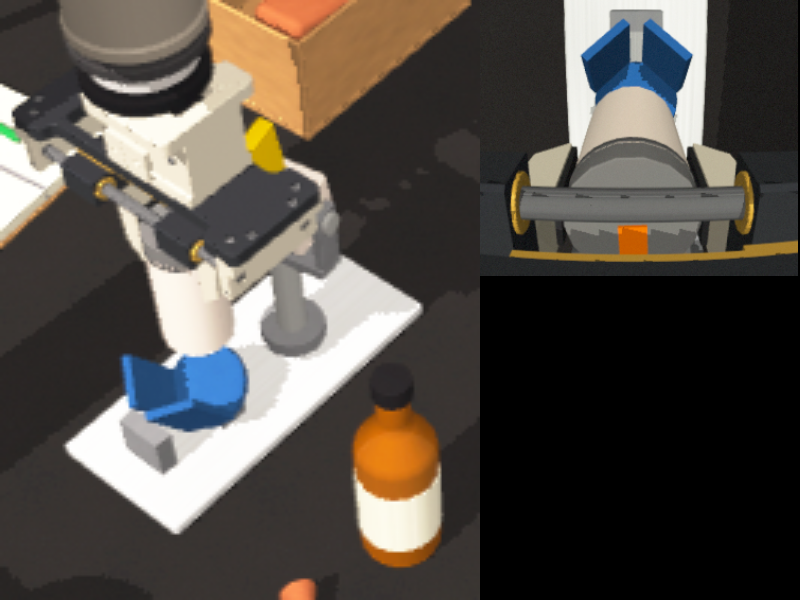

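The held jar is upright with its stripe towards the scanner (wrist part: stripe at 633, lid at 632). The V's centre looks to be at 637, a few mm to +y, so I'll cross-check with the side camera before setting down.

Run:
```python
from h import *
np.set_printoptions(precision=4,suppress=True)
W,R,o,yaw,e=setup()
L=np.array([(.158,-.055),(-.097,-.055),(-.097,.055)])
for l,(x,y) in zip(L,((503,290),(177,590),(29,475))):
    print("side minus top fit, stand axes",R.T@(at("side",175+x/4,160+y/4,.012)[:2]-o)-l)
st=monitor.observe()
f=lambda x,y:((x-480)/1.06+170,y/1.06+140)
for n,x,y,z in(("plate L edge",567,30,.012),("plate R edge",705,30,.012)):
    print(n,R.T@(wat(*f(x,y),z,st)[:2]-o))
for n,x,y in(("V L outer top",583,54),("V R outer top",692,54)): print(n,R.T@(wat(*f(x,y),.08,st)[:2]-o))
```

```text
side minus top fit, stand axes [ 0.0005 -0.0021]
side minus top fit, stand axes [ 0.0032 -0.0039]
side minus top fit, stand axes [ 0.0044 -0.0038]
plate L edge [-0.0529 -0.0494]
plate R edge [-0.0531  0.0567]
V L outer top [-0.0443 -0.0288]
V R outer top [-0.0444  0.0364]
```

The wrist view skews with depth (the jar's own bottom is also shifted to about 636), so relative to the jar bottom the V looks centred. I'll lower to just above contact and compare the two numerically.

Request:
{"method": "move_arm", "body": {"rows": [[0,0,-30,0,1],[0,0,-9.5,0,1],[0,0,0,0,1]]}}

```text
time: 6.5
tool_pos: [0.4849, 0.137, 0.1133]
tool_rot: [3.141, -0.002, -2.976]
contact_force: [-0.1, -0.2, -2.1]
opening: 0.048
grip_force: 15.0
```

Run:
```python
from h import *
import cv2
st=monitor.observe();print(st["tool_pos"],st["contact_force"])
im=vision.read_camera("wrist");cv2.imwrite("pics/w2.png",im[:,:,::-1])
h=cv2.cvtColor(im,cv2.COLOR_RGB2HSV);b=cv2.inRange(h,(100,110,40),(125,255,255))>0
for v in range(144,270,6):
    x=np.where(b[v,200:440])[0]+200
    if len(x)<4: continue
    g=np.diff(x);k=np.where(g>3)[0];segs=np.split(x,k+1);print(v,[(s[0],s[-1]) for s in segs if len(s)>2])
```

```text
[0.48494749 0.13698232 0.11330274] [-0.07805798 -0.2116227  -2.06379917]
162 [(np.int64(302), np.int64(304))]
168 [(np.int64(295), np.int64(310)), (np.int64(327), np.int64(341))]
174 [(np.int64(289), np.int64(310)), (np.int64(326), np.int64(348))]
180 [(np.int64(282), np.int64(310)), (np.int64(326), np.int64(355))]
186 [(np.int64(275), np.int64(310)), (np.int64(326), np.int64(362))]
192 [(np.int64(268), np.int64(310)), (np.int64(325), np.int64(369))]
198 [(np.int64(262), np.int64(310)), (np.int64(325), np.int64(375))]
204 [(np.int64(257), np.int64(310)), (np.int64(324), np.int64(380))]
210 [(np.int64(259), np.int64(377))]
216 [(np.int64(261), np.int64(375))]
222 [(np.int64(264), np.int64(301)), (np.int64(325), np.int64(373))]
228 [(np.int64(266), np.int64(289)), (np.int64(337), np.int64(369))]
234 [(np.int64(268), np.int64(282)), (np.int64(344), np.int64(367))]
240 [(np.int64(273), np.int64(278)), (np.int64(348), np.int64(362))]
246 [(np.int64(351), np.int64(361))]
252 [(np.int64(353), np.int64(361))]
258 [(np.int64(355), np.int64(360))]
```

Jar bottom centre is at 313 px, the V and disc centre at 318 px, so the jar is about 3 mm short in +y at that range. Correcting, then feeling for contact.

Request:
{"method": "move_arm", "body": {"rows": [[-0.5,3,0,0,1],[0,0,-4,0,1],[0,0,0,0,1]]}}

```text
time: 6.85
tool_pos: [0.4854, 0.1403, 0.1101]
tool_rot: [3.142, 0.001, -2.976]
contact_force: [0.5, 0.0, -1.2]
opening: 0.0473
grip_force: 15.0
```

Request:
{"method": "move_arm", "body": {"rows": [[0,0,-2,0,1],[0,0,0,0,1]]}}

```text
time: 7.05
tool_pos: [0.4856, 0.1403, 0.1093]
tool_rot: [3.141, 0.002, -2.976]
contact_force: [-3.0, -0.9, 10.0]
opening: 0.0477
grip_force: 15.0
```

Request:
{"method": "move_arm", "body": {"rows": [[0,0,-2,0,1],[0,0,0,0,1]]}}

```text
time: 7.25
tool_pos: [0.486, 0.1404, 0.1083]
tool_rot: [-3.142, 0.003, -2.976]
contact_force: [-5.0, -0.5, 17.5]
opening: 0.0479
grip_force: 15.0
```

Request:
{"method": "move_arm", "body": {"rows": [[0,0,-2,0,1],[0,0,0,0,1]]}}

```text
time: 7.45
tool_pos: [0.4862, 0.1404, 0.1065]
tool_rot: [3.142, 0.004, -2.976]
contact_force: [-5.0, -1.0, 19.7]
opening: 0.0477
grip_force: 15.0
```

Contact at about the expected height. Now tipping the jar back by swinging the grasp point around the bottom's front edge.

Request:
{"method": "move_arm", "body": {"rows": [[-3.7,-0.6,0,0,1],[-3.7,-0.6,0,0,1],[-3.6,-0.6,-1.5,0,1],[-3.5,-0.6,-1.5,0,1],[0,0,0,0,1]], "newtons": 12}}

```text
time: 7.95
tool_pos: [0.4696, 0.1376, 0.1001]
tool_rot: [3.142, -0.002, -2.976]
contact_force: [0.2, -0.3, -1.5]
opening: 0.0473
grip_force: 12.0
```

Request:
{"method": "move_arm", "body": {"rows": [[-3.4,-0.6,-2,0,1],[-3.3,-0.6,-2.2,0,1],[0,0,0,0,1]]}}

```text
time: 8.25
tool_pos: [0.4657, 0.1367, 0.0976]
tool_rot: [-3.142, 0.005, -2.976]
contact_force: [3.2, -0.5, 4.4]
opening: 0.0476
grip_force: 12.0
```

Run:
```python
from h import *
import cv2
st=monitor.observe();print(st["tool_pos"],st["contact_force"])
a=vision.read_camera("wrist")[140:340,180:450,::-1];s=vision.read_camera("side")[180:290,180:290,::-1]
a=cv2.resize(a,None,fx=1.4,fy=1.4);b=cv2.resize(s,None,fx=3.8,fy=3.8)
c=np.zeros((418,800,3),np.uint8);c[:,:418]=b;a=a[:,:382];c[:a.shape[0],418:418+a.shape[1]]=a
cv2.imwrite("pics/p2.png",c)
```

```text
[0.46568915 0.13672947 0.09761298] [ 3.1912578  -0.46378123  4.37543177]
```

View pics/p2.png

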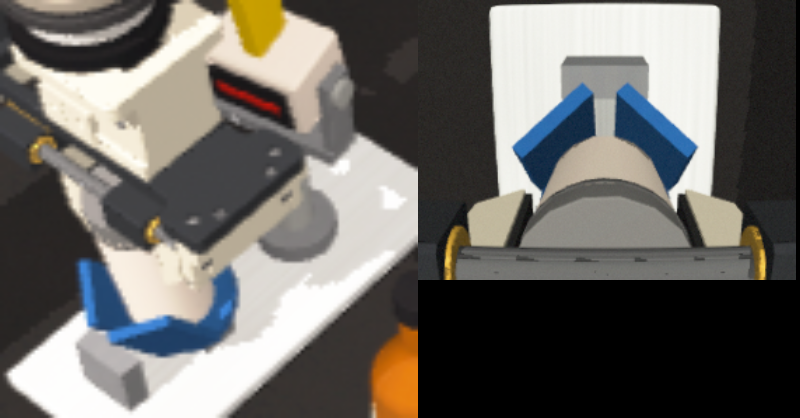

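The side view shows the jar already leaning back towards the V, nicely centred between the plates. Continuing the arc.

Request:
{"method": "move_arm", "body": {"rows": [[-3.2,-0.5,-2.2,0,1],[-3.2,-0.5,-2.4,0,1],[-3,-0.5,-2.6,0,1],[0,0,0,0,1]], "newtons": 12}}

```text
time: 8.75
tool_pos: [0.4552, 0.135, 0.0898]
tool_rot: [-3.141, 0.002, -2.976]
contact_force: [1.8, 0.3, 3.6]
opening: 0.0477
grip_force: 12.0
```

Request:
{"method": "move_arm", "body": {"rows": [[-2.9,-0.4,-2.8,0,1],[-2.8,-0.4,-2.9,0,1],[0,0,0,0,1]]}}

```text
time: 9.05
tool_pos: [0.4487, 0.134, 0.0837]
tool_rot: [-3.141, 0.0, -2.976]
contact_force: [0.4, -0.4, 3.0]
opening: 0.0478
grip_force: 12.0
```

Request:
{"method": "move_arm", "body": {"rows": [[-2.7,-0.4,-3,0,1],[0,0,0,0,1]]}}

```text
time: 9.25
tool_pos: [0.4457, 0.1336, 0.0805]
tool_rot: [-3.141, -0.001, -2.976]
contact_force: [1.5, -1.3, 3.1]
opening: 0.0479
grip_force: 12.0
```

Request:
{"method": "move_arm", "body": {"rows": [[-2,-0.3,-1.5,0,1],[0,0,0,0,1]]}}

```text
time: 9.45
tool_pos: [0.4439, 0.1334, 0.079]
tool_rot: [-3.141, -0.0, -2.976]
contact_force: [1.2, -2.1, 2.3]
opening: 0.0475
grip_force: 12.0
```

Request:
{"method": "move_arm", "body": {"rows": [[-2,-0.3,-1,0,1],[0,0,0,0,1]]}}

```text
time: 9.65
tool_pos: [0.4418, 0.1331, 0.0779]
tool_rot: [-3.142, -0.001, -2.976]
contact_force: [1.1, -2.1, 1.6]
opening: 0.0479
grip_force: 12.0
```

Run:
```python
from h import *
import cv2
st=monitor.observe();print(st["tool_pos"],st["contact_force"])
a=vision.read_camera("wrist")[140:340,180:450,::-1];s=vision.read_camera("side")[180:290,180:290,::-1]
a=cv2.resize(a,None,fx=1.4,fy=1.4);b=cv2.resize(s,None,fx=3.8,fy=3.8)
c=np.zeros((418,800,3),np.uint8);c[:,:418]=b;a=a[:,:382];c[:a.shape[0],418:418+a.shape[1]]=a
cv2.imwrite("pics/p3.png",c)
```

```text
[0.44182062 0.13309271 0.07792303] [ 1.11415586 -2.10438126  1.57246742]
```

View pics/p3.png

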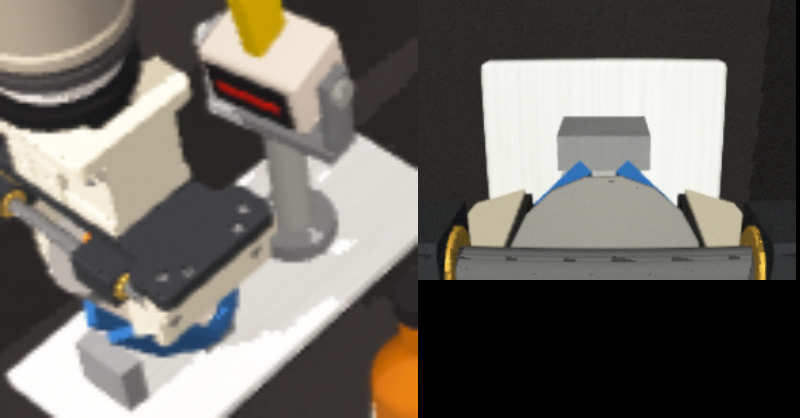

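The jar is reclined with its back against the V and forces are only about 2 N, but the grasp point is some mm further back than my model. I'll check with the wrist camera whether the tilt is right or too much.

Run:
```python
from h import *
np.set_printoptions(precision=4,suppress=True)
W,R,o,yaw,e=setup();st=monitor.observe()
f=lambda x,y:(180+(x-418)/1.4,140+y/1.4)
print("TCP stand",R.T@(st["tool_pos"][:2]-o))
for n,x,y,z in(("near edge",605,62,.012),("nearL",485,62,.012),("nearR",724,62,.012),("lid back rim if z105",603,177,.105),("z100",603,177,.100),("z110",603,177,.110)):
    print(n,R.T@(wat(*f(x,y),z,st)[:2]-o))
# p2 picture : V tops, edge
st["tool_pos"]=np.array([.4657,.1367,.0976]);st["tool_rot"]=np.array([-3.142,.005,-2.976])
print("p2 edge",R.T@(wat(*f(605,5),.012,st)[:2]-o))
for x,y in((597,84),(617,84)):print("V top corner p2",R.T@(wat(*f(x,y),.062,st)[:2]-o))
O=np.array([0,.036]);X=np.array([.8253,.5646]);Z=np.array([-.5646,.8253])
print("model V top inner corner",O-.034*X+.055*Z, "outer",O-.0425*X+.055*Z)
```

```text
TCP stand [-0.0496  0.0032]
near edge [-0.094   0.0039]
nearL [-0.0945 -0.0489]
nearR [-0.0946  0.0564]
lid back rim if z105 [-0.0752  0.0033]
z100 [-0.0734  0.0033]
z110 [-0.0771  0.0034]
p2 edge [-0.0938  0.0036]
V top corner p2 [-0.0654  0.0005]
V top corner p2 [-0.0654  0.0081]
model V top inner corner [-0.0591  0.0622] outer [-0.0661  0.0574]
```

The wrist camera puts the lid's back rim within about 2 mm of its seated place, so the pads have slid a little along the jar. Releasing so it settles, then rising to look.

Request:
{"method": "move_arm", "body": {"rows": [[0,0,0,0,0.3],[0,0,0,0,-0.2],[0,0,0,0,-0.6],[0,0,0,0,-1],[0,0,0,0,-1],[0,0,0,0,-1],[0,0,20,0,-1],[0,0,40,0,-1],[0,0,40,0,-1],[0,0,20,0,-1],[-10,0,0,0,-1],[0,0,0,0,-1]]}}

```text
time: 10.95
tool_pos: [0.4305, 0.1332, 0.1977]
tool_rot: [3.141, -0.001, -2.976]
contact_force: [0.1, 0.4, -0.4]
opening: 0.0919
grip_force: 0.0
```

Run:
```python
from h import *
import cv2
st=monitor.observe();print(st["tool_pos"],st["tool_rot"],st["contact_force"])
a=vision.read_camera("wrist")[:,:,::-1];cv2.imwrite("pics/w4.png",a);s=vision.read_camera("side")[:,:,::-1];cv2.imwrite("pics/s4.png",s)
b=cv2.resize(s[150:300,170:290],None,fx=3.6,fy=3.6,interpolation=cv2.INTER_CUBIC)
a=a[100:400,130:498]
c=np.zeros((540,800,3),np.uint8);c[:,:432]=b;c[:300,432:]=a
cv2.imwrite("pics/p4.png",c)
```

```text
[0.43052382 0.13323887 0.19766383] [ 3.14133652e+00 -1.37706663e-03 -2.97586216e+00] [ 0.05189556  0.39458388 -0.35598726]
```

View pics/p4.png

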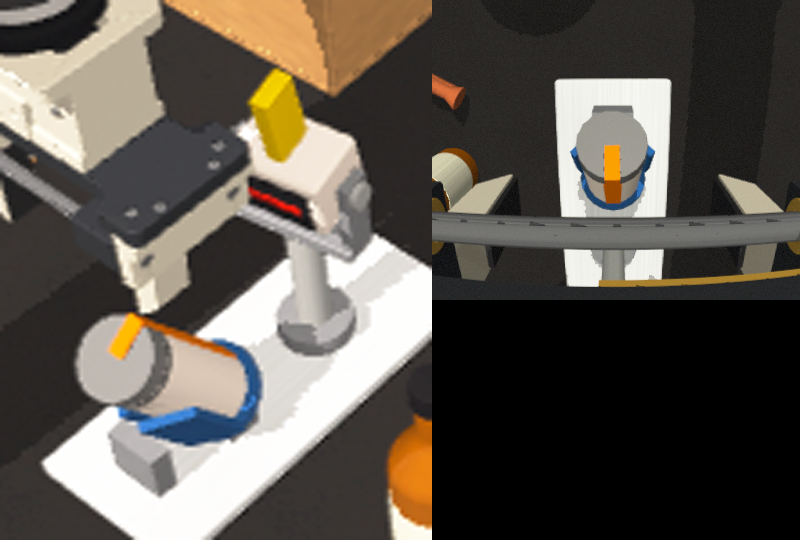

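The jar stays in the V, lid up and robot-ward, and its stripe faces the scanner (side crop lid centre (122,360); wrist lid centre (612,145), stripe from there to (613,203)). Checking this against the seated model, per camera.

```bash
cat >> h.py <<'E'
X_=np.array([.8253,0,.5646]);Z_=np.array([-.5646,0,.8253]);Y_=np.array([0,1.,0])
def cr(x,y,z):return np.array([0,0,.036])+x*X_+y*Y_+z*Z_
def wproj(p,st):
    c=vision.get_calibration("wrist");K=c["K"];M=c["mount"];R=Ro.from_euler("xyz",st["tool_rot"]).as_matrix()
    q=M[:3,:3].T@(R.T@(p-st["tool_pos"])-M[:3,3]);d=np.array([q[0],-q[1],-q[2]]);t=np.arctan2(np.hypot(*d[:2]),d[2]);k=t/np.hypot(*d[:2])
    return K[:2,2]+K[0,0]*k*d[:2]
E
python3 - <<'E'
from h import *
np.set_printoptions(precision=1,suppress=True)
st=monitor.observe()
ow=np.array([.0027,.0037,0]);os=np.array([.0036,-.0036,0])
pts={"lid c":cr(0,0,.1),"rim front":cr(.024,0,.1),"rim back":cr(-.024,0,.1),"base front":cr(.024,0,0),"rim L":cr(0,.024,.1),"rim R":cr(0,-.024,.1),
"discfront .026":cr(.026,0,0),"Vtop mid":cr(-.034,0,.055)}
# overtilted jar by .1 pivoting at V top back
for n,p in pts.items():
    print(n,"side crop",(proj("side",S(p+os))-[170,150])*3.6,"wrist crop",wproj(S(p+ow),st)-[130,100]+[432,0])
E
```

```text
lid c side crop [132.1 351.3] wrist crop [612.4 157.7]
rim front side crop [155.4 312.8] wrist crop [612.3 192.8]
rim back side crop [108.8 389.7] wrist crop [612.5 124.3]
base front side crop [247.4 347.5] wrist crop [613.1 212.2]
rim L side crop [101.1 329.4] wrist crop [648.  157.6]
rim R side crop [163.7 373.5] wrist crop [576.9 157.6]
discfront .026 side crop [249.2 344.5] wrist crop [613.1 214.3]
Vtop mid side crop [144.4 418.6] wrist crop [612.9 132.5]
```

With the cradle origin at stand x ≈ −7 mm, the disc, V, contact height and all the lid and stripe points agree in both cameras to 1–2 px, so the jar is seated. That puts the pivot at stand x ≈ 79. Going above the fin to look.

Request:
{"method": "move_arm", "body": {"rows": [[0,0,45,0,-1],[0,0,45,0.03,-1],[35,5,12,0.04,-1],[48,7,0,0.06,-1],[40,6,0,0.06,-1],[7,1,0,0,-1],[0,0,0,0,-1],[0,0,0,0,-1]]}}

```text
time: 11.85
tool_pos: [0.561, 0.1521, 0.2992]
tool_rot: [3.141, -0.002, -2.787]
contact_force: [-0.6, -0.1, 0.0]
opening: 0.0914
grip_force: 0.0
```

Run:
```python
from h import *
import cv2
st=monitor.observe();print(st["tool_pos"],st["tool_rot"])
a=vision.read_camera("wrist")[:,:,::-1];cv2.imwrite("pics/w5.png",a)
s=vision.read_camera("side")[:,:,::-1];cv2.imwrite("pics/s5.png",s)
a=cv2.resize(a[140:400,200:430],None,fx=2.3,fy=2.3,interpolation=cv2.INTER_CUBIC)
b=cv2.resize(s[150:290,220:290],None,fx=3.8,fy=3.8)
c=np.zeros((598,800,3),np.uint8);c[:,:529]=a;c[:532,529:529+266]=b
cv2.imwrite("pics/p5.png",c)
```

```text
[0.56100672 0.15213623 0.29916202] [ 3.14094869e+00 -2.48659755e-03 -2.78661655e+00]
```

View pics/p5.png

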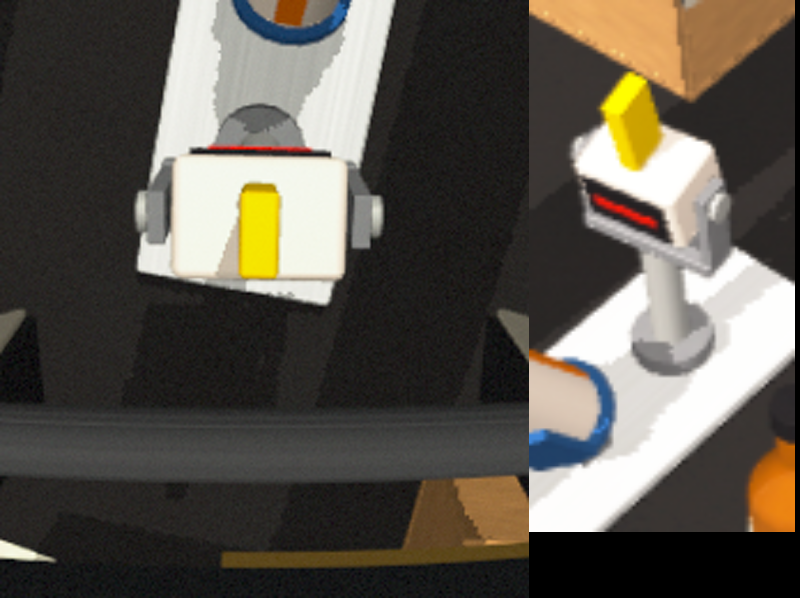

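Wrist view: the head's edges are level in the picture, so the swivel equals the tool's yaw (≈ +0.19). The fork bolts lie at row 212 (columns 140 to 380, centre 260). The fin's tip face spans rows 193–276, centred on column 259.

Run:
```python
from h import *
np.set_printoptions(precision=4,suppress=True)
st=monitor.observe();f=lambda x,y:(200+x/2.3,140+y/2.3)
W,R,o,yaw,e=setup()
p=wat(*f(260,212),.149,st);print("pivot",p,"stand",R.T@(p[:2]-o),"expected",[.0797+.002,.0037])
h=yaw+.189;d=np.array([np.cos(h),np.sin(h)])
for z in(.21,.215,.22):
    for y0,y1 in((193,276),(185,276)):
        a=wat(*f(259,y0),z,st);b=wat(*f(259,y1),z,st);m=(a+b)/2
        print(z,"depth",np.linalg.norm(a-b),"tip off",d@(m-p)[:2],"exp len",np.hypot(d@(m-p)[:2],z-.149), m)
# stand corners in wrist
a=wat(*f(137,271),.012,st);b=wat(*f(327,304),.012,st);print("far corners",R.T@(a[:2]-o),R.T@(b[:2]-o),"yaw",np.arctan2(*(b-a)[1::-1])+np.pi/2)
```

```text
pivot [0.5686 0.1556 0.149 ] stand [0.0791 0.0044] expected [0.0817, 0.0037]
0.21 depth 0.026242584465658067 tip off -0.008919459268303951 exp len 0.06164865573261864 [0.5603 0.1522 0.21  ]
0.21 depth 0.028699300343700055 tip off -0.010147816837684169 exp len 0.06183832296053303 [0.5592 0.1518 0.21  ]
0.215 depth 0.025714796481506725 tip off -0.010389761605557183 exp len 0.0668127768186618 [0.559  0.1517 0.215 ]
0.215 depth 0.028122103158919044 tip off -0.011593414582056736 exp len 0.06701050112983371 [0.5578 0.1513 0.215 ]
0.22 depth 0.025187008497355282 tip off -0.01186006394281031 exp len 0.07198375592262153 [0.5576 0.1512 0.22  ]
0.22 depth 0.02754490597413803 tip off -0.013039012326429305 exp len 0.07218736622462947 [0.5565 0.1508 0.22  ]
far corners [ 0.1609 -0.0495] [0.16   0.0581] yaw 3.3164005522236506
```

Pivot about (0.5695, 0.1555, 0.149), tilt ≈ 0.43, swivel ≈ 0.19, and the TCP is right above the pinch point. Going down to pinch.

Request:
{"method": "move_arm", "body": {"rows": [[0.2,0.3,-40,0,-1],[0,0,-40,0,-1],[0,0,-25,0,-1],[0,0,-12,0,-1],[0,0,0,0,0],[0,0,0,0,0.6],[0,0,0,0,1],[0,0,0,0,1],[0,0,0,0,1],[0,0,0,0,1],[0,0,0,0,1],[0,0,0,0,1]], "newtons": 20}}

```text
time: 13.15
tool_pos: [0.5623, 0.1525, 0.1831]
tool_rot: [3.141, -0.0, -2.786]
contact_force: [0.5, 0.2, -0.2]
opening: 0.0325
grip_force: 0.0
```

Request:
{"method": "move_arm", "body": {"rows": [[0,0,0,0,1],[0,0,0,0,1],[0,0,0,0,1]]}}

```text
time: 13.45
tool_pos: [0.5625, 0.152, 0.1831]
tool_rot: [-3.141, -0.0, -2.786]
contact_force: [0.7, -2.2, -0.5]
opening: 0.012
grip_force: 19.9
```

Run:
```python
import numpy as np
P=np.array([569.5,155.5,149]);n=10
g=[]
for k in range(n+1):
    t=k/n;sw=.187*(1-t);a=-.166-.434*t;h=.168+sw
    g.append(P+53*np.array([np.sin(a)*np.cos(h),np.sin(a)*np.sin(h),np.cos(a)]))
print(np.round(g[0],1),np.round(g[-1],1));print(np.round(np.diff(g,axis=0),1).tolist())
```

```text
[561.3 152.5 201.3] [540.  150.5 192.7]
[[-2.2, -0.6, -0.4], [-2.2, -0.5, -0.5], [-2.2, -0.4, -0.6], [-2.2, -0.3, -0.7], [-2.2, -0.2, -0.8], [-2.1, -0.1, -0.9], [-2.1, -0.1, -1.0], [-2.1, 0.0, -1.1], [-2.0, 0.1, -1.2], [-2.0, 0.2, -1.3]]
```

Request:
{"method": "move_arm", "body": {"rows": [[-2.2,-0.6,-0.4,-0.0187,1],[-2.2,-0.5,-0.5,-0.0187,1],[-2.2,-0.4,-0.6,-0.0187,1],[-2.2,-0.3,-0.7,-0.0187,1],[-2.2,-0.2,-0.8,-0.0187,1],[0,0,0,0,1]], "newtons": 25}}

```text
time: 14.05
tool_pos: [0.555, 0.1506, 0.1819]
tool_rot: [-3.14, 0.01, -2.881]
contact_force: [10.2, -0.9, 0.9]
opening: 0.0122
grip_force: 25.0
```

Request:
{"method": "move_arm", "body": {"rows": [[-2.1,-0.1,-0.9,-0.0187,1],[-2.1,-0.1,-1,-0.0187,1],[-2.1,0,-1.1,-0.0187,1],[-2,0.1,-1.2,-0.0187,1],[-2,0.2,-1.3,-0.0187,1],[0,0,0,0,1],[0,0,0,0,1]]}}

```text
time: 14.75
tool_pos: [0.5446, 0.1503, 0.1779]
tool_rot: [-3.14, 0.011, -2.974]
contact_force: [4.9, -3.0, 11.2]
opening: 0.0117
grip_force: 25.0
```

Compliance leaves the tool about 4 mm short, so going a little further.

Request:
{"method": "move_arm", "body": {"rows": [[-2.5,-0.2,-1.8,0,1],[-2.5,-0.2,-1.8,0,1],[0,0,0,0,1],[0,0,0,0,1]]}}

```text
time: 15.15
tool_pos: [0.5391, 0.1493, 0.1743]
tool_rot: [-3.139, 0.009, -2.974]
contact_force: [2.2, -5.7, 12.9]
opening: 0.0119
grip_force: 25.0
```

Run:
```python
from h import *
st=monitor.observe();print(st["tool_pos"],st["tool_rot"],st["contact_force"])
R=Ro.from_euler("xyz",st["tool_rot"]).as_matrix();g=st["tool_pos"]-.019*R[:,2];d=g-[.5695,.1555,.149]
print(d,np.linalg.norm(d),"tilt",.6-np.arctan2(-(d[0]*.986+d[1]*.167),d[2]))
```

```text
[0.53909257 0.14934827 0.17430585] [-3.13947842  0.00921013 -2.97414661] [ 2.15534161 -5.73767782 12.88484771]
[-0.03058667 -0.00614129  0.044305  ] 0.054186650878990175 tilt -0.013304826356448363
```

Estimated tilt ≈ −0.01. Releasing, rising and checking.

Request:
{"method": "move_arm", "body": {"rows": [[0,0,0,0,0.4],[0,0,0,0,-0.2],[0,0,0,0,-0.6],[0,0,0,0,-1],[0,0,0,0,-1],[0,0,0,0,-1],[0,0,0,0,-1],[0,0,30,0,-1],[0,0,45,0,-1],[0,0,45,0,-1],[0,0,0,0,-1],[0,0,0,0,-1]]}}

```text
time: 16.35
tool_pos: [0.5362, 0.1503, 0.2918]
tool_rot: [3.142, 0.002, -2.973]
contact_force: [-0.3, -0.2, -0.8]
opening: 0.0913
grip_force: 0.0
```

Run:
```python
from h import *
import cv2
st=monitor.observe();print(st["tool_pos"],st["tool_rot"])
a=vision.read_camera("wrist")[:,:,::-1];cv2.imwrite("pics/w6.png",a)
s=vision.read_camera("side")[:,:,::-1];cv2.imwrite("pics/s6.png",s)
a=cv2.resize(a[100:360,200:430],None,fx=2.3,fy=2.3,interpolation=cv2.INTER_CUBIC)
b=cv2.resize(s[150:290,190:290],None,fx=2.7,fy=2.7)
c=np.zeros((598,800,3),np.uint8);c[:,:529]=a;c[:378,529:529+270]=b
cv2.imwrite("pics/p6.png",c)
```

```text
[0.5362259  0.15031234 0.29182343] [ 3.14153481e+00  2.20243062e-03 -2.97304764e+00]
```

View pics/p6.png

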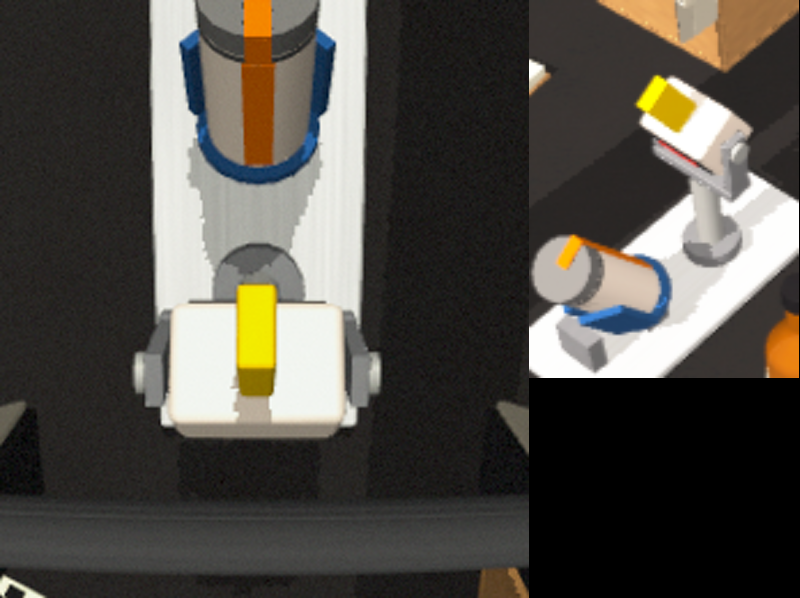

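The wrist view shows the head level with the stand (bolts at row 372 on both sides, centre 257–260), in line with the orange stripe (column 258). The fin's tip face spans rows 287–366. Comparing this with the model for the tilt.

Run:
```python
from h import *
np.set_printoptions(precision=1,suppress=True)
st=monitor.observe();f=lambda x,y:(200+x/2.3,100+y/2.3)
P=wat(*f(258,372),.149,st);print("pivot",P*1000)
u=np.array([np.cos(.17),np.sin(.17),0]);k=np.array([0,0,1])
print("obs tip front 287, tip back 366, fin back foot 395, head back/top edge 425ish, back bottom 437")
for ti in(-.15,-.1,-.05,0,.05,.1,.15):
    a=-.6+ti;F=u*np.sin(a)+k*np.cos(a);Xf=-(u*np.cos(a)-k*np.sin(a)) # toward cradle
    r=[((wproj(P+q,st)-[200,100])*2.3)[1] for q in(.072*F+.013*Xf,.072*F-.013*Xf,.022*F-.013*Xf,.022*F+.022*Xf,.022*F-.022*Xf,-.022*F-.022*Xf)]
    print(ti,np.array(r))
```

```text
pivot [566.1 155.1 149. ]
obs tip front 287, tip back 366, fin back foot 395, head back/top edge 425ish, back bottom 437
-0.15 [236.9 312.8 381.  291.1 405.6 447.3]
-0.1 [246.  325.1 384.7 292.4 409.7 445.4]
-0.05 [255.6 337.6 388.3 294.  413.8 443.4]
0 [265.8 350.3 391.9 295.7 417.7 441.2]
0.05 [276.5 363.  395.5 297.6 421.5 438.9]
0.1 [287.6 375.9 399.  299.8 425.1 436.4]
0.15 [299.2 388.7 402.3 302.2 428.5 433.8]
```

Run:
```python
import cv2,numpy as np
w=cv2.imread("pics/w6.png").astype(int)
for u in(308,312,316): print(u,[(v,*w[v,u][::-1]) for v in range(220,236,1)][:10:1] if 0 else "", [(v,tuple(map(int,w[v,u][::-1]))) for v in (*range(221,229),*range(256,276))])
print("head col 290",[(v,int(w[v,290].sum())) for v in (*range(227,236),*range(278,296))])
# bolts
for u in(260,261,262,361,362,363): 
    g=[v for v in range(245,285) if w[v,u].sum()>330]; print("bolt",u,g[:1],g[-1:])
```

```text
308  [(221, (121, 126, 116)), (222, (130, 127, 112)), (223, (151, 133, 55)), (224, (240, 208, 0)), (225, (243, 232, 0)), (226, (242, 233, 0)), (227, (242, 233, 0)), (228, (243, 234, 0)), (256, (242, 235, 0)), (257, (243, 233, 0)), (258, (242, 219, 0)), (259, (234, 196, 0)), (260, (167, 135, 0)), (261, (144, 116, 0)), (262, (140, 114, 0)), (263, (138, 112, 0)), (264, (139, 113, 0)), (265, (139, 114, 0)), (266, (140, 114, 0)), (267, (140, 112, 0)), (268, (137, 109, 0)), (269, (138, 110, 0)), (270, (142, 113, 0)), (271, (138, 110, 0)), (272, (160, 142, 89)), (273, (181, 167, 139)), (274, (187, 174, 156)), (275, (184, 175, 154))]
312  [(221, (131, 133, 125)), (222, (133, 130, 114)), (223, (153, 135, 59)), (224, (241, 209, 0)), (225, (243, 234, 0)), (226, (243, 235, 0)), (227, (242, 234, 0)), (228, (243, 236, 0)), (256, (243, 235, 0)), (257, (242, 232, 0)), (258, (242, 218, 0)), (259, (234, 197, 0)), (260, (167, 135, 0)), (261, (141, 114, 0)), (262, (137, 110, 0)), (263, (137, 111, 0)), (264, (135, 110, 0)), (265, (137, 110, 0)), (266, (136, 108, 0)), (267, (134, 108, 0)), (268, (137, 110
[... 561 characters left out ...]
35, 108, 0)), (266, (136, 111, 0)), (267, (135, 108, 0)), (268, (138, 110, 0)), (269, (136, 111, 0)), (270, (135, 109, 0)), (271, (136, 109, 0)), (272, (158, 140, 89)), (273, (179, 166, 139)), (274, (186, 172, 153)), (275, (186, 173, 157))]
head col 290 [(227, 682), (228, 686), (229, 652), (230, 496), (231, 311), (232, 661), (233, 698), (234, 718), (235, 729), (278, 727), (279, 724), (280, 718), (281, 706), (282, 682), (283, 594), (284, 447), (285, 393), (286, 385), (287, 378), (288, 376), (289, 377), (290, 184), (291, 99), (292, 105), (293, 98), (294, 76), (295, 75)]
bolt 260 [253] [269]
bolt 261 [253] [269]
bolt 262 [253] [268]
bolt 361 [253] [270]
bolt 362 [253] [270]
bolt 363 [253] [270]
```

Run:
```python
from h import *
from scipy.optimize import least_squares
st=monitor.observe();u=np.array([np.cos(.17),np.sin(.17),0]);k=np.array([0,0,1])
def mod(p):
    ti,dx,dz=p;P=np.array([.566,.1551,.149])+dx*u+dz*k;a=-.6+ti;F=u*np.sin(a)+k*np.cos(a);X=-(u*np.cos(a)-k*np.sin(a))
    q=[.072*F+.013*X,.072*F-.013*X,.022*F-.013*X,.022*F+.022*X,.022*F-.022*X,-.022*F-.022*X,0*F]
    return np.array([wproj(P+i,st)[1] for i in q])
obs=np.array([223.5,260,272,231.7,284,290,261.3])
for mask in([1,1,1,1,1,1,1],[1,1,1,0,0,1,1],[1,1,1,1,1,1,0],[1,1,1,0,0,0,1]):
    m=np.array(mask,bool)
    r=least_squares(lambda p:np.r_[(mod(p)-obs)[m],p[1]/.003*.5,p[2]/.003*.5],[0.05,0,0],x_scale=[.1,.003,.003])
    print(np.round(r.x,4),np.round(mod(r.x)-obs,1))
# seated jar mark direction check: pivot relative to jar in wrist: stand axes
```

```text
[ 0.0699  0.0021 -0.0053] [-0.3  0.4  0.6 -1.1 -0.3  0.1  0.6]
[ 0.0762  0.0009 -0.003 ] [-0.6  0.4  0.3 -1.8 -0.5 -0.3  0.2]
[ 0.0667  0.0024 -0.0055] [-0.2  0.3  0.7 -0.9 -0.2  0.4  0.9]
[ 0.0791  0.0008 -0.0033] [-0.6  0.5  0.2 -1.9 -0.6 -0.5 -0. ]
```

The fit gives tilt ≈ +0.07, with swivel within about 0.01 of zero. Re-pinching to tip the fin about 3.7 mm further.

Request:
{"method": "move_arm", "body": {"rows": [[2.5,0.2,-40,0,-1],[0,0,-40,0,-1],[0,0,-25,0,-1],[0,0,-12.5,0,-1],[0,0,0,0,0],[0,0,0,0,0.6],[0,0,0,0,1],[0,0,0,0,1],[0,0,0,0,1],[0,0,0,0,1],[0,0,0,0,1],[0,0,0,0,1]], "newtons": 25}}

```text
time: 17.65
tool_pos: [0.5385, 0.1504, 0.1736]
tool_rot: [3.142, 0.0, -2.973]
contact_force: [0.5, -0.2, 0.4]
opening: 0.0323
grip_force: 0.0
```

Request:
{"method": "move_arm", "body": {"rows": [[0,0,0,0,1],[0,0,0,0,1],[0,0,0,0,1],[0,0,0,0,1]]}}

```text
time: 18.05
tool_pos: [0.5385, 0.1497, 0.1735]
tool_rot: [-3.141, -0.0, -2.974]
contact_force: [0.1, -3.9, 0.6]
opening: 0.0119
grip_force: 24.9
```

Request:
{"method": "move_arm", "body": {"rows": [[-1.7,-0.3,-1.2,0,1],[-1.7,-0.3,-1.2,0,1],[-1.6,-0.3,-1.2,0,1],[0,0,0,0,1],[0,0,0,0,1]]}}

```text
time: 18.55
tool_pos: [0.5368, 0.1493, 0.1722]
tool_rot: [-3.141, 0.009, -2.974]
contact_force: [5.5, -3.9, 7.2]
opening: 0.012
grip_force: 25.0
```

Request:
{"method": "move_arm", "body": {"rows": [[-1.7,0.1,-1.1,0,1],[0,0,0,0,1],[0,0,0,0,1]]}}

```text
time: 18.85
tool_pos: [0.5353, 0.149, 0.1712]
tool_rot: [-3.14, 0.009, -2.974]
contact_force: [6.4, -5.3, 7.7]
opening: 0.012
grip_force: 25.0
```

Request:
{"method": "move_arm", "body": {"rows": [[0,0,0,0,0.4],[0,0,0,0,-0.2],[0,0,0,0,-0.6],[0,0,0,0,-1],[0,0,0,0,-1],[0,0,0,0,-1],[0,0,0,0,-1],[5,0,30,0,-1],[0,0,45,0,-1],[0,0,45,0,-1],[0,0,0,0,-1],[0,0,0,0,-1]]}}

```text
time: 20.05
tool_pos: [0.537, 0.1497, 0.2896]
tool_rot: [3.141, 0.002, -2.973]
contact_force: [-0.2, -1.1, -0.5]
opening: 0.0915
grip_force: 0.0
```

```bash
cat > t.py <<'E'
from h import *
import cv2
st=monitor.observe();print(st["tool_pos"],st["tool_rot"])
im=vision.read_camera("wrist");cv2.imwrite("pics/w7.png",im[:,:,::-1]);w=im.astype(int)
y=[v for v in range(180,300) if w[v,312,2]<75 and w[v,312,0]>115];br=[v for v in y if w[v,312,0]>200]
print("yellow",y[0],y[-1],"bright end",br[-1])
s=w[:,290].sum(1);print([(v,int(s[v])) for v in range(215,310) if abs(s[v+1]-s[v-1])>60])
for u in(260,262,362,364):
    g=[v for v in range(235,290) if w[v,u].sum()>330];print("bolt",u,g[:1],g[-1:])
h=cv2.cvtColor(im,cv2.COLOR_RGB2HSV);b=cv2.inRange(h,(5,200,90),(22,255,255))
for v in range(110,175,10):
    x=np.where(b[v,270:350])[0]+270;print("stripe",v,x.mean() if len(x) else 0)
Y=cv2.inRange(h,(24,200,90),(35,255,255))
for v in(235,250):print("fin col",np.where(Y[v,250:380])[0].mean()+250)
E
python3 t.py
```

```text
[0.53703052 0.14970628 0.28961421] [ 3.14149840e+00  2.16779967e-03 -2.97306770e+00]
yellow 217 270 bright end 252
[(228, 683), (229, 575), (230, 378), (231, 659), (232, 704), (280, 702), (281, 634), (282, 499), (283, 408), (290, 396), (291, 257), (292, 133)]
bolt 260 [253] [269]
bolt 262 [253] [269]
bolt 362 [254] [270]
bolt 364 [254] [270]
stripe 110 312.5
stripe 120 312.5
stripe 130 312.5
stripe 140 312.5
stripe 150 312.5
stripe 160 312.5
stripe 170 312.5
fin col 312.5
fin col 312.0
```

Run:
```python
from h import *
from scipy.optimize import least_squares
st=monitor.observe();u=np.array([np.cos(.17),np.sin(.17),0]);k=np.array([0,0,1])
def mod(p):
    ti,dx,dz=p;P=np.array([.566,.1551,.149])+dx*u+dz*k;a=-.6+ti;F=u*np.sin(a)+k*np.cos(a);X=-(u*np.cos(a)-k*np.sin(a))
    q=[.072*F+.013*X,.072*F-.013*X,.022*F-.013*X,.022*F+.022*X,.022*F-.022*X,-.022*F-.022*X,0*F]
    return np.array([wproj(P+i,st)[1] for i in q])
obs=np.array([216.8,253,271,230.5,282.5,290.8,261.5])
for mask in([1,1,1,1,1,1,1],[1,1,1,0,0,1,1],[1,1,1,0,0,0,1]):
    m=np.array(mask,bool)
    r=least_squares(lambda p:np.r_[(mod(p)-obs)[m],p[1]/.003*.5,p[2]/.003*.5],[0.05,0,0],x_scale=[.1,.003,.003])
    print(np.round(r.x,4),np.round(mod(r.x)-obs,1))
# jar still seated: lid/base stripe ends, cradle front in wrist
W,R,o,yaw,e=setup();off=np.array([-.007+.0027,.0037,0])
print([np.round(wproj(S(q+off),st),1) for q in(cr(.024,0,0),cr(.024,0,.1))])
import cv2
im=cv2.imread("pics/w7.png");b=cv2.inRange(cv2.cvtColor(im,cv2.COLOR_BGR2HSV),(5,200,90),(22,255,255));x=np.where(b[60:230,312])[0]+60;print("stripe rows",x[0],x[-1])
```

```text
[ 0.0049  0.0024 -0.004 ] [ 0.2  0.4 -0.2 -1.3 -0.6  0.9  0.5]
[ 0.0127  0.0011 -0.0018] [-0.3  0.5 -0.5 -2.  -0.8  0.4 -0.1]
[ 0.0082  0.0012 -0.0013] [-0.4  0.4 -0.3 -1.8 -0.5  0.9  0.2]
[array([312.7, 176.1]), array([312.7, 120. ])]
stripe rows 94 170
```

Run:
```python
from h import *
import cv2
im=cv2.imread("pics/w7.png")
print([(v,tuple(map(int,im[v,312][::-1]))) for v in range(92,186,2)])
st=monitor.observe()
# fit jar pose: rim/base rows for hypotheses of tilt about V-top contact
for nm,q in(("lid centre",cr(0,0,.1)),("rimfront",cr(.024,0,.1)),("lidband?",cr(.024,0,.085)),("base",cr(.024,0,0)),("disc r30",cr(.030,0,0)),("disc r30 low",cr(.030,0,-.006))):
    print(nm,[np.round(wproj(S(q+np.array([dx,.0037,0])),st)[1],1) for dx in(-.0043,-.007)])
s=cv2.imread("pics/s6.png");print("side",s.shape)
```

```text
[(92, (134, 134, 124)), (94, (242, 132, 0)), (96, (244, 134, 0)), (98, (244, 134, 0)), (100, (244, 132, 0)), (102, (244, 133, 0)), (104, (244, 133, 0)), (106, (244, 136, 0)), (108, (244, 134, 0)), (110, (244, 134, 0)), (112, (244, 135, 0)), (114, (235, 124, 0)), (116, (138, 67, 0)), (118, (139, 66, 0)), (120, (142, 68, 0)), (122, (142, 70, 2)), (124, (141, 66, 0)), (126, (135, 61, 0)), (128, (149, 69, 0)), (130, (140, 65, 0)), (132, (141, 64, 0)), (134, (139, 64, 0)), (136, (139, 62, 0)), (138, (136, 61, 0)), (140, (141, 65, 0)), (142, (139, 67, 0)), (144, (141, 66, 0)), (146, (138, 63, 0)), (148, (140, 64, 0)), (150, (140, 62, 0)), (152, (138, 64, 0)), (154, (142, 68, 0)), (156, (137, 63, 0)), (158, (141, 66, 0)), (160, (138, 60, 0)), (162, (138, 62, 0)), (164, (139, 67, 0)), (166, (140, 66, 0)), (168, (135, 56, 0)), (170, (141, 76, 19)), (172, (100, 103, 110)), (174, (27, 61, 98)), (176, (24, 61, 96)), (178, (17, 44, 79)), (180, (135, 139, 141)), (182, (167, 168, 160)), (184, (168, 170, 162))]
lid centre [np.float64(98.4), np.float64(95.4)]
rimfront [np.float64(120.0), np.float64(116.9)]
lidband? [np.float64(130.3), np.float64(127.2)]
base [np.float64(176.1), np.float64(173.6)]
disc r30 [np.float64(181.0), np.float64(178.5)]
disc r30 low [np.float64(183.6), np.float64(181.1)]
side (480, 640, 3)
```

Relative to each other, the jar's lid, rim, base and disc rows match the seated model to under 1 px. Tilt is ≈ 0.01, and the stripe and fin share column 312.5. The gripper is clear, so I'm handing in.

```bash
python3 -c "
from cell import workorder;print(workorder.hand_in())"
```

```text
the job is handed in; nothing more can be done
None
```

I handed the job in at about 20 s, with no verdict shown: by the camera checks the orange jar is seated in the cradle, stripe out, and the scanner faces it (tilt and swivel within about 0.01 rad). I viewed 11 pictures, one over the limit of 10.

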